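# Clamp a can capacitor in the test jig

### The arm

A 7-joint arm with a two-finger parallel gripper is mounted at the origin on the work surface. World frame = base frame: x ahead of the robot, y to its left, z up, the work surface at z = 0. Lengths are in m, angles in rad, forces in N, time in s.
With the tool pointing down it reaches from about 0.425 to 0.95 m from the base axis. Payload 16.7 kg.
Tool frame: the origin (TCP) lies midway between the tips of the shut fingers; the grasp point (between the pads) lies 19 mm behind it; z points along the fingers, y is the line along which they close (so a half turn about z gives the same grasp; the last joint's range is limited). The gripper opens to 94 mm and grips with 3 to 60 N. Pads are 16 mm wide; open, the fingers measure 119 mm over their backs; the gripper's body (75 mm by 177 mm) begins 78 mm behind the grasp point.
Start: joints at [-1.482, 0.426, 0.074, 1.606, -0.034, 1.111, -0.067], TCP at [0.159, 0.656, 0.205] pointing down, gripper open.
Joint ranges: [-2.85, 2.85], [-0.5, 2.14], [-1.23, 1.37], [0.21, 2.46], [-1.02, 4.16], [0.16, 2.05], [-2.73, 2.73]. Speed limits (rad/s): [1.89, 1.89, 2.39, 2.39, 3.01, 3.01, 3.01].

### API

Orientations are given as a unit quaternion [x, y, z, w].
In Python, from workcell import get_state, optics, order gives the robot as it stands.
- The arm moves only by the tool servo_tool, never from a script. Its argument "series" is text: rows parted by semicolons, each of 7 numbers parted by spaces: the shift along the tool's x, y, z in mm, then the turn, a rotation vector about the tool's x, y, z in rad, then the finger opening in mm, from 0 to 94. In form: tx ty tz rx ry rz grip; .... A call has 1 to 5 rows; each row shifts and turns the commanded pose from where the row before left it, along the tool's axes as they then stand; what a row does not reach is not made up. A row lasts 1/10 s, in which the tool goes at most 50 mm and 8.59 degrees, less where a joint would pass 70% of its speed; a pose out of reach is approached as far as the arm can. A call is refused whole if a number of a shift passes 50 or a number of a turn 0.15, either way. A call with a gripper value outside its range is refused whole. The fingers move at their own pace and stop on an object; the grip force is fixed at half the most. Time passes only in rows, so rows that do not move let the fingers close. It gives the time, the measured TCP pose, the force, the opening and the grip force at its end, in the units of the state.
- get_state(): the state, without advancing time (a new reading comes with each control period).
- optics.grab_frame(name): name is "scene" or "top"; returns the picture (400x640x3 uint8, red, green, blue); there is no depth.
- optics.calibration(name): a dict with "mtx" (3x3 intrinsics, pixels), "R" (3x3) and "t" (3): a world point X has camera coordinates R X + t. Camera axes: x right, y down, z forward; pixel columns grow to the right and rows downward; lengths in m; the calibration is good to about 2 mm. A picture is of the moment at which its call begins. calibration takes no time and is no camera call.
- order.job_done(): hands the job in; it is judged then, once.
Trained networks look in the newest picture that a camera, given by its name, has taken for a name from the list of things; names that differ only in an ending like _2 or _b are one class to them, and where a whole thing is asked for, a point or a joint stands for the part that bears it (a point fixed in the world has none). Each returns a list of dicts, best first, with "confidence" (0 to 1); they miss things now and then, are a little off and sometimes report something else, mostly with a low value. They report only what shows in the picture. A call takes as long as a camera call. They do not tell look-alikes from the thing itself.
- optics.look_for(camera, name): "xy" ([column, row] in pixels, amid what is visible of it).
- optics.mark_of(camera, name): "xy" ([column, row] in pixels: a listed point, or the origin of a listed thing).
The state is a dict: "clock": time; "qpos": joint angles; "joint_velocities": joint speeds; "tau": joint torques, N m; "position": TCP position; "tcp_rot": TCP orientation; "ft_force": force on the tool from outside, world axes, zero at the start; "wrist_torque": the same for the moment, N m; "width": finger opening in m; "grasp_force": force on a finger pad.
Only numpy, scipy, OpenCV 4.12 (cv2) and the standard library are available. Lean on these libraries where they do the work, as an engineer would, in place of code of your own. Each camera call takes 0.05 s, during which the arm holds its last target. There are 200 camera calls.

### The job

Load the can capacitor into the test jig: lift the jig's sprung clamp bar by its knob, turn it aside and park it on its pillar, lay the capacitor in the two saddles with its terminals towards the contact block, and push it firmly home until the terminals bear on the block. Then bring the bar back over the capacitor, fully round to its stop and down behind the keeper lug so that it clamps the capacitor. Never let the bar snap down, nor drop or ram the capacitor, and leave the bin, the spare capacitor and the screwdriver where they are.

Things in the scene. Friction and masses are not known exactly. Their poses are not given: they have to be found in the camera images.
- jig: Test jig fixed to the bench: grey base plate 190 x 235 mm, 10 mm thick. Origin at bench height under the cradle's axis; z up; +y along the cradle's axis towards the contact block, +x towards the clamp post. Two 90-degree V saddle plates, 12 mm thick, tops 39 mm above the bench, stand at y = -34 and +42 mm; between them fingers can go down on both sides of the capacitor. Clear bench on the -y side.
- cradle (a point): Point on the cradle's axis, straight above the jig's origin, 48 mm above the bench: the axis of a capacitor lying in the saddles passes here, along jig y. Axes as the jig's.
- post (a point): Vertical axis of the clamp bar's post, at bench height: jig x = +85, y = +22 mm. Axes as the jig's.
- lug (a point): Top centre of the keeper lug: an aluminium upright 12 mm (jig x) x 10 mm (jig y) at jig x = -37, y = +39 mm, top 90 mm above the bench. It blocks the lowered bar from turning; the bar is 4 mm from it when across the cradle.
- pillar (a point): Top centre of the parking pillar: an aluminium block 44 mm (jig x) x 22 mm (jig y) at jig x = +85, y = +115 mm, top 91 mm above the bench. The bar, turned aside, rests on it.
- contact: Black contact block with a brass face, 44 mm wide, top 66 mm above the bench, at the +y end of the cradle; it has been set somewhere within 12 mm of track and locked there (pushing does not move it). Origin in the middle of the brass face, on the cradle's axis, 48 mm above the bench; axes parallel to the jig's; the face looks to -y.
- lift (a joint): Height of the clamp bar in m: 0 = lowest (underside 63 mm above the bench), 0.045 = highest. Spring and weight pull it down with 7 N at 0, 9 N at the top; let go in the air it snaps down. About 0.009 when resting on a capacitor in the saddles, 0.024 when wrongly caught on top of the lug, 0.027 on the pillar. It must be above 0.029 to pass over the lug and onto the pillar.
- swing (a joint): Turn of the clamp bar about its post in rad: 0 = across the cradle, pointing to jig -x, against its end stop; grows clockwise seen from above, towards jig +y; 1.57 = pointing to +y over the pillar; end stop at 1.65 (the stops are a little springy). Light friction. It lies safely on the pillar from 1.40 to 1.65. To go down on the -y side of the lug it must be under 0.03.
- knob (a point): Grip point of the clamp bar's black upright knob: a cylinder 24 mm across, rising 42 mm from the bar's top, 150 mm from the post's axis. The point is on the knob's axis, 24 mm above the bar's top, 18 mm below the knob's top. The steel bar is 16 mm wide, 12 mm thick and ends 11 mm past the knob's axis. Its x axis points along the bar to the post, z up.
- capacitor: Can capacitor to load: aluminium barrel 50 mm across, 120 mm long over its two 12 mm screw terminals at the black-rimmed +y end; 0.2 to 0.45 kg. Origin on its axis at mid length; +y towards the terminals, z up. It lies first in a grey waiting saddle, axis 40 mm above the bench, on two 12 mm plates 76 mm apart; between them it can be gripped across from above.
- terminals (a point): Middle of the two terminal tips, on the capacitor's axis, 60 mm from its origin; axes as the capacitor's.
- bin: Bystander: open blue plastic bin 120 x 160 x 55 mm, loose. Origin under its centre.
- spare: Bystander: another can capacitor of the same kind, standing upright and loose, 50 mm across, 108 mm tall. Origin under its centre.
- screwdriver: Bystander: loose screwdriver 200 mm long, lying on the bench. Its x axis runs along it.
Not all that is in view belongs to the job. What is shaped like the capacitor but red or turquoise is not meant.

How it is judged:
On the way, in this order (a step that is already met when the one before it is completed fails the run):
1. the bar is turned aside and parked on its pillar (value of joint swing above 1.3 rad and value of joint lift below 0.0315 m and velocity of joint lift above -0.02 m/s), for 0.2 s.
2. with the bar aside, the capacitor lies in the saddles and its terminals are pressed against the contact block with more than 1 N (x of capacitor in the frame of contact between -0.004 and 0.004 m and z of capacitor in the frame of contact between -0.004 and 0.004 m and angle between the y axis of capacitor and the y axis of contact, either way round below 0.06 rad and value of joint swing above 1 rad and contact force between capacitor and contact above 1 N), for 0.02 s.
At the end, for the whole second after the job is handed in: The capacitor lies at rest in the jig's saddles (within 4 mm sideways and in height of the cradle axis, within 0.06 rad of it), its terminals within 3 mm of the contact block's face, and the clamp bar is across it (swing under 0.06 rad) and down on it (lift between 0.005 and 0.014 m) (x of capacitor in the frame of contact between -0.004 and 0.004 m and z of capacitor in the frame of contact between -0.004 and 0.004 m and angle between the y axis of capacitor and the y axis of contact, either way round below 0.06 rad and y of terminals in the frame of contact above -0.003 m and value of joint swing below 0.06 rad and value of joint lift between 0.005 and 0.014 m and linear speed of capacitor below 0.02 m/s); the robot touches nothing.
It fails at once if the bar snaps down (faster than 0.5 m/s) (velocity of joint lift below -0.5 m/s).
It fails at once if the capacitor is dropped or thrown into the jig (faster than 0.6 m/s within 100 mm of the contact face) (distance between capacitor and contact below 0.1 m and linear speed of capacitor above 0.6 m/s).
It fails at once if the capacitor is rammed against the contact block (over 80 N) (contact force between capacitor and contact above 80 N).
It fails at once if the bin, the spare capacitor or the screwdriver is disturbed (moved over 20 mm) (distance of any of bin, spare, screwdriver from where it was at the start of the episode above 0.02 m).
It also fails if it takes over 72 s, if anything falls off the work surface, if the arm or the gripper's body presses on something with over 40 N, if the wrist force passes 120 N, or if a joint passes its speed limit or range.

## Working session

There is one attempt and no reset: what is moved stays moved. The work goes in short steps, Python scripts to look and compute and a tool call to move; the robot and the scene stay as the last step left them, time stands still between calls to the robot, and variables do not carry over. Pictures are saved under pics/ and viewed, at most 13 in all, crops included, and the job is handed in when it is done.

Besides the shell and the picture viewer there is one more tool, called in YAML: its name, and indented under it one key for each argument. servo_tool: Moves the arm, as the interface text tells. Its arguments: {"type":"object","properties":{"series":{"type":"string"}},"required":["series"]}

```bash
mkdir -p pics; cat > h.py <<'E'
import numpy as np, cv2
from scipy.spatial.transform import Rotation as Ro
from workcell import get_state, optics, order
def ray(c,px):
    k=optics.calibration(c); R=np.array(k["R"]);t=np.array(k["t"])
    p=cv2.undistortPoints(np.array([[px]],float),np.array(k["mtx"]),None)[0,0]
    return -R.T@t, R.T@np.array([p[0],p[1],1.])
def atz(c,px,z):
    o,d=ray(c,px); return o+d*(z-o[2])/d[2]
def tri(a,b):
    (o1,d1),(o2,d2)=ray("scene",a),ray("top",b)
    s=np.linalg.lstsq(np.c_[d1,-d2],o2-o1,rcond=None)[0]
    p,q=o1+s[0]*d1,o2+s[1]*d2
    return (p+q)/2, np.linalg.norm(p-q)
def proj(c,X):
    k=optics.calibration(c); v=np.array(k["mtx"])@(np.array(k["R"])@X+np.array(k["t"])); return v[:2]/v[2]
def save(c,n,crop=None,s=1):
    im=optics.grab_frame(c)[:,:,::-1]
    if crop: x0,y0,x1,y1=crop; im=im[y0:y1,x0:x1]
    cv2.imwrite("pics/"+n,cv2.resize(im,None,fx=s,fy=s,interpolation=cv2.INTER_CUBIC))
def st():
    s=get_state(); print("t",s["clock"],"p",np.round(s["position"],4),"R",np.round(Ro.from_quat(s["tcp_rot"]).as_matrix(),3).tolist(),"F",np.round(s["ft_force"],1),"w",round(s["width"],4),"g",s["grasp_force"])
E
python3 - <<'E'
from h import *
np.set_printoptions(suppress=True,precision=3)
save("scene","s0.png");save("top","t0.png")
for c in("scene","top"):
  k=optics.calibration(c);print(c,-np.array(k["R"]).T@k["t"])
  for n in["cradle","post","lug","pillar","contact","knob","capacitor","terminals","bin","spare","screwdriver"]:
    print(n,[(np.round(d["xy"],1).tolist(),round(d["confidence"],2)) for d in optics.mark_of(c,n)][:4])
st()
E
```

```text
scene [1.102 0.247 1.24 ]
cradle [([328.6, 220.4], 0.73)]
post [([326.8, 259.7], 0.95)]
lug [([350.4, 214.8], 0.71)]
pillar [([462.5, 250.7], 0.73), ([356.4, 259.6], 0.61)]
contact [([355.2, 232.2], 0.46)]
knob [([348.5, 199.1], 0.62), ([351.1, 211.6], 0.19)]
capacitor [([263.7, 127.5], 0.97), ([243.7, 167.9], 0.78), ([181.7, 170.3], 0.69), ([243.7, 250.1], 0.66)]
terminals [([273.9, 112.4], 0.88), ([263.1, 164.8], 0.83), ([173.9, 157.0], 0.68)]
bin [([463.2, 253.2], 0.97)]
spare [([242.7, 248.4], 0.85)]
screwdriver [([444.3, 324.0], 0.63)]
top [ 0.367 -0.056  1.198]
cradle [([318.1, 174.0], 0.56)]
post [([308.8, 149.9], 0.98)]
lug [([298.9, 184.0], 0.6)]
pillar [([277.9, 139.2], 0.67)]
contact [([291.4, 174.9], 0.54)]
knob [([307.7, 191.4], 0.67), ([277.7, 141.4], 0.22)]
capacitor [([481.5, 172.7], 0.75), ([425.4, 203.7], 0.69), ([430.3, 258.3], 0.58)]
terminals [([405.3, 208.4], 0.94), ([496.1, 182.0], 0.71), ([429.2, 281.4], 0.69)]
bin [([197.1, 203.0], 0.96), ([425.3, 202.4], 0.54), ([298.9, 185.9], 0.26)]
spare [([377.8, 129.1], 0.91), ([297.7, 186.6], 0.65)]
screwdriver [([192.1, 134.8], 0.81)]
t 1.2 p [0.159 0.656 0.205] R [[-0.972, 0.236, -0.0], [0.236, 0.972, 0.0], [0.0, 0.0, -1.0]] F [ 0.  -0.6  0.4] w 0.0943 g 0.0
```

View pics/s0.png

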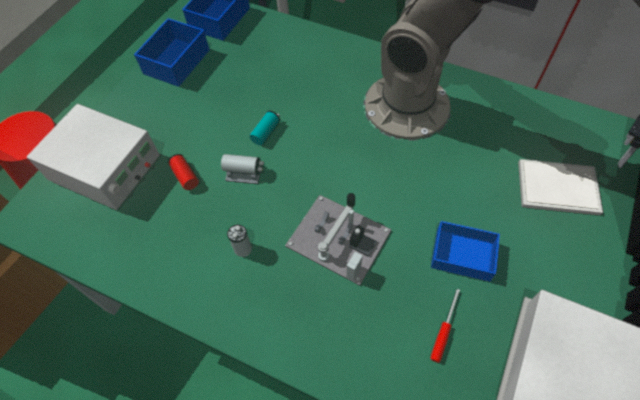

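View pics/t0.png

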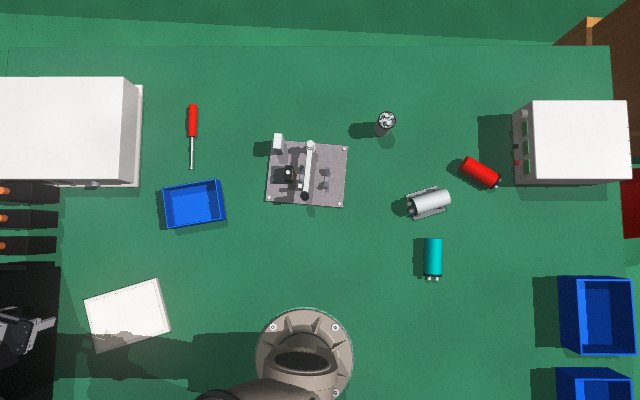

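Scene: the target is the silver capacitor lying in its saddle, at scene (243,168) and top (428,203). Its terminals are at (263,165) and (405,208). Look-alikes are turquoise at (264,127), red at (182,172), and the upright spare at (240,240). The jig is at scene (340,238) and top (308,175), with the bar's knob at (350,199) and (306,195).

```bash
python3 - <<'E'
from h import *
np.set_printoptions(suppress=True,precision=4)
P={"cradle":((328.6,220.4),(318.1,174),.048),"post":((326.8,259.7),(308.8,149.9),0),"lug":((350.4,214.8),(298.9,184),.09),"pillar":((356.4,259.6),(277.9,139.2),.091),"contact":((355.2,232.2),(291.4,174.9),.048),"knob":((348.5,199.1),(307.7,191.4),.1),"cap":((243.7,167.9),(425.4,203.7),.04),"term":((263.1,164.8),(405.3,208.4),.04),"spare":((242.7,248.4),(377.8,129.1),0),"bin":((463.2,253.2),(197.1,203),0)}
for n,(a,b,z) in P.items(): print(n,*tri(a,b),atz("scene",a,z),atz("top",b,z))
# jig fit
L={"cradle":(0,0,.048),"post":(.085,.022,0),"lug":(-.037,.039,.09),"pillar":(.085,.115,.091)}
from scipy.optimize import least_squares
def W(q,l): return np.array([q[0]+np.cos(q[2])*l[0]-np.sin(q[2])*l[1],q[1]+np.sin(q[2])*l[0]+np.cos(q[2])*l[1],l[2]])
f=lambda q:np.concatenate([np.r_[proj("scene",W(q,L[n]))-P[n][0],proj("top",W(q,L[n]))-P[n][1]] for n in L])
r=least_squares(f,[.55,.0,0.1],loss="soft_l1");print("jig",r.x,np.round(r.fun,1))
# other images
import os
im=np.hstack([cv2.resize(optics.grab_frame("top")[120:220,250:350,::-1],None,fx=4,fy=4),cv2.resize(optics.grab_frame("top")[155:255,380:480,::-1],None,fx=4,fy=4)])
cv2.imwrite("pics/c1.png",im)
E
```

```text
cradle [ 0.5313 -0.0406  0.0592] 0.0024618974278404313 [ 0.5254 -0.0422  0.048 ] [ 0.5334 -0.0416  0.048 ]
post [ 0.6148 -0.0098 -0.0042] 0.004900108600746572 [ 0.6156 -0.0066  0.    ] [ 0.6149 -0.0122  0.    ]
lug [0.5002 0.0122 0.079 ] 0.0006000907931805738 [0.506  0.0142 0.09  ] [0.4988 0.0118 0.09  ]
pillar [0.6239 0.0767 0.0961] 0.009890268075728771 [0.6199 0.0805 0.091 ] [0.6269 0.0727 0.091 ]
contact [0.5298 0.038  0.0491] 0.003259202471942725 [0.5286 0.0393 0.048 ] [0.5306 0.0366 0.048 ]
knob [ 0.4746 -0.01    0.1079] 0.008129346834219045 [ 0.4687 -0.008   0.1   ] [ 0.4769 -0.0134  0.1   ]
cap [ 0.4498 -0.3624  0.0124] 0.0013337858254633859 [ 0.4647 -0.3493  0.04  ] [ 0.4477 -0.3546  0.04  ]
term [ 0.4342 -0.2966  0.0468] 0.004442481753988602 [ 0.431  -0.3019  0.04  ] [ 0.4338 -0.2959  0.04  ]
spare [ 0.6814 -0.2286  0.0035] 0.010293033060428666 [ 0.6818 -0.235   0.    ] [ 0.6801 -0.2243  0.    ]
bin [0.4491 0.3253 0.0108] 0.004768232483027942 [0.4421 0.3282 0.    ] [0.4507 0.3264 0.    ]
jig [ 0.5323 -0.0314 -0.0489] [ 2.5  3.4 -3.5  0.3 -2.7 -0.1  0.5 -1.1 -0.3 -3.2  0.9  0.5 -0.9  0.8
 -2.4  1.4]
```

View pics/c1.png

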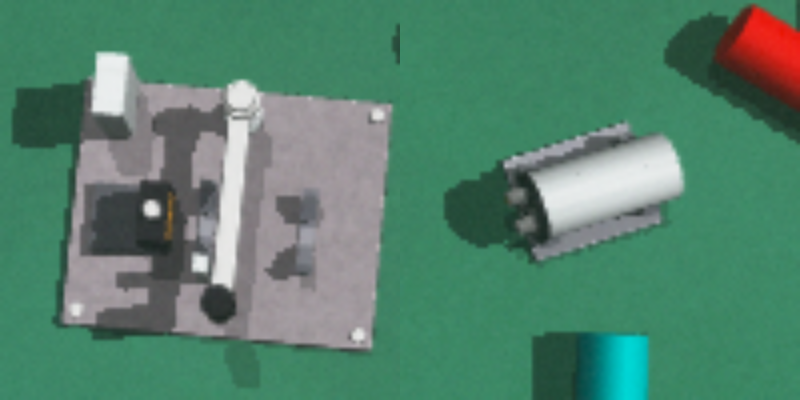

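Crop, left: the jig is slightly clockwise, with the post at (242,98), knob at (218,302), lug at (200,263) and brass face at (170,215). Right: the silver capacitor in its grey saddle, terminals at its left end (518,210). This is the target.

```bash
cat >> h.py <<'E'
def go(x,y,z=None,yaw=None):
    "tool-frame shift (mm) and turn to world target; yaw = direction angle of tool y, measured from world +y ccw"
    s=get_state(); R=Ro.from_quat(s["tcp_rot"]).as_matrix(); p=np.array(s["position"])
    d=R.T@(np.array([x,y,p[2] if z is None else z])-p)*1000
    cy=np.arctan2(-R[0,1],R[1,1]); print("from",np.round(p,4),"shift",np.round(d,1),"yaw",round(cy,3),"tilt",np.round(R[:,2],3), "rz(tool)",None if yaw is None else round(-((yaw-cy+np.pi/2)%np.pi-np.pi/2),3))
E
python3 - <<'E'
from h import *
np.set_printoptions(suppress=True,precision=4)
c=lambda x,y,z:atz("top",(249.9+x/4,119.9+y/4),z)
a,b,d=c(376,116,.011),c(76,310,.011),c(358,335,.011)
print(a,b,d,"yaws",np.arctan2(-(b-d)[0],(b-d)[1]),np.arctan2((a-d)[1],(a-d)[0]), "centre",(a+b)/2)
print("post",c(240,98,.075),"knob",c(218,302,.117),"face",c(172,215,.06),"lug",c(200,263,.09),"pillar",c(112,70,.091))
e=lambda x,y,z:atz("top",(379.9+(x-400)/4,154.9+y/4),z)
A,B,C,D=e(510,160,.02),e(628,125,.02),e(535,258,.02),e(660,218,.02)
print("saddle yaw",[np.arctan2(-(u-v)[0],(u-v)[1]) for u,v in((A,B),(C,D))],"ctr",(A+B+C+D)/4)
g=e(524,178,.04),e(551,238,.04),e(672,138,.04),e(683,190,.04)
print("barrel",*g)
go(.47,.25);go(.475,-.01)
E
```

```text
[ 0.6158 -0.1192  0.011 ] [0.4674 0.1066 0.011 ] [ 0.4491 -0.1053  0.011 ] yaws -0.08595516726820793 -0.08359028769078874 centre [ 0.5416 -0.0063  0.011 ]
post [ 0.6155 -0.018   0.075 ] knob [ 0.4642 -0.0051  0.117 ] face [0.5325 0.0313 0.06  ] lug [0.4941 0.009  0.09  ] pillar [0.6321 0.0727 0.091 ]
saddle yaw [np.float64(0.29096552098187645), np.float64(0.31107519921075255)] ctr [ 0.4529 -0.3607  0.02  ]
barrel [ 0.4601 -0.3127  0.04  ] [ 0.4164 -0.3314  0.04  ] [ 0.4897 -0.4211  0.04  ] [ 0.4517 -0.428   0.04  ]
from [0.159  0.656  0.2055] shift [-397.9 -321.2    0. ] yaw -0.238 tilt [-0. -0. -1.] rz(tool) None
from [0.159  0.656  0.2055] shift [-464.  -572.7    0. ] yaw -0.238 tilt [-0. -0. -1.] rz(tool) None
```

servo_tool:
  series: "-40 -30 0 0 0 0 60; -40 -30 0 0 0 0 60; -40 -30 0 0 0 0 60; -40 -30 0 0 0 0 60; -40 -30 0 0 0 0 60"

```text
clock: 1.8
position: [0.3191, 0.4614, 0.2057]
tcp_rot: [0.119, 0.993, 0.0, 0.0]
ft_force: [1.4, 1.2, -1.0]
width: 0.0607
grasp_force: 0.0
```

servo_tool:
  series: "-40 -30 0 0 0 0 60; -40 -30 0 0 0 0 60; -40 -30 0 0 0 0 60; -40 -30 0 0 0 0 60; -40 -30 0 0 0 0 60"

```text
clock: 2.3
position: [0.4781, 0.2684, 0.2058]
tcp_rot: [0.119, 0.993, 0.0, 0.0]
ft_force: [0.4, 2.3, 0.6]
width: 0.06
grasp_force: 0.0
```

servo_tool:
  series: "-9 -45 0 0 0 0 60; -9 -45 0 0 0 0 60; -9 -45 0 0 0 0 60; -9 -45 0 0 0 0 60; -9 -45 0 0 0 0 60"

```text
clock: 2.8
position: [0.4674, 0.0391, 0.2057]
tcp_rot: [0.119, 0.993, 0.0, 0.0]
ft_force: [1.6, 0.5, -0.0]
width: 0.0597
grasp_force: 0.0
```

```bash
python3 - <<'E'
from h import *
go(.466,-.004,.08)
save("scene","s1.png",(270,150,430,300),4)
for c in("scene","top"):
  optics.grab_frame(c); print([(np.round(d["xy"],1).tolist(),round(d["confidence"],2)) for d in optics.mark_of(c,"knob")][:3], proj(c,np.array([.466,-.004,.099])))
E
```

```text
from [0.4674 0.0391 0.2057] shift [ -8.7 -42.3 125.7] yaw -0.238 tilt [ 0.001  0.    -1.   ] rz(tool) None
[([349.8, 200.3], 0.96)] [350.23036485 199.03635628]
[] [304.29672735 195.32555956]
```

servo_tool:
  series: "-9 -42 0 0 0 0 60; 0 0 40 0 0 0 60; 0 0 40 0 0 0 60; 0 0 30 0 0 0 60; 0 0 13 0 0 0 60"

```text
clock: 3.55
position: [0.4655, -0.0009, 0.0799]
tcp_rot: [0.118, 0.993, -0.001, -0.002]
ft_force: [-0.3, -1.4, 0.8]
width: 0.06
grasp_force: 0.0
```

```bash
python3 - <<'E'
from h import *
st()
save("scene","s1.png",(270,150,430,270),4)
E
```

```text
t 3.55 p [ 0.4655 -0.0009  0.0799] R [[-0.972, 0.233, -0.003], [0.233, 0.972, -0.001], [0.003, -0.002, -1.0]] F [-0.3 -1.4  0.8] w 0.06 g 0.0
```

View pics/s1.png

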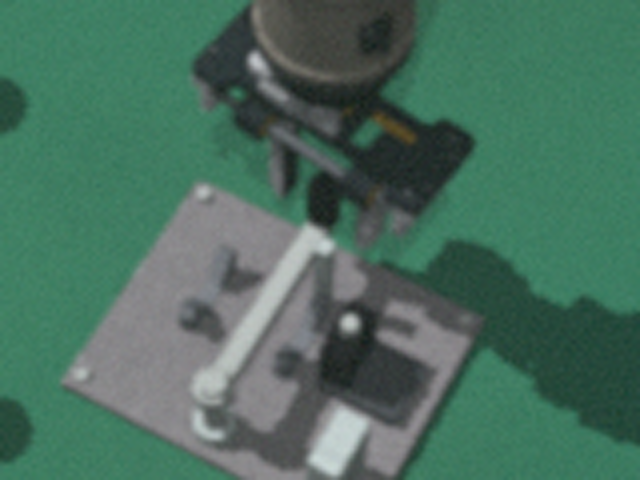

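The crop shows the knob at (322,200), standing between the open fingers at (285,170) and (372,215). I'll close on it.

servo_tool:
  series: "0 0 0 0 0 0 18; 0 0 0 0 0 0 18; 0 0 0 0 0 0 18; 0 0 0 0 0 0 18; 0 0 0 0 0 0 18"

```text
clock: 4.1
position: [0.4669, -0.0019, 0.083]
tcp_rot: [0.119, 0.993, 0.0, 0.0]
ft_force: [0.6, -0.4, -0.4]
width: 0.0235
grasp_force: 26.5
```

servo_tool:
  series: "0 0 -6 0 0 0 18; 0 0 -8 0 0 0 18; 0 0 -8 0 0 0 18; 0 0 -8 0 0 0 18; 0 0 -8 0 0 0 18"

```text
clock: 4.6
position: [0.4674, -0.0021, 0.1211]
tcp_rot: [0.119, 0.993, 0.0, 0.001]
ft_force: [7.8, -1.1, -8.8]
width: 0.0236
grasp_force: 30.0
```

```bash
python3 - <<'E'
from h import *
st()
# arc: knob about post, tool turned with bar; rows of dphi
post=np.array([.6155,-.0165]); s=get_state(); p=np.array(s["position"])[:2]; r=p-post; print("radius",np.hypot(*r),"ang",np.arctan2(r[1],r[0]))
R=Ro.from_quat(s["tcp_rot"]).as_matrix()
d=.1
r2=np.array([[np.cos(d),np.sin(d)],[-np.sin(d),np.cos(d)]])@r
m=np.r_[r2-r,0]; print("row shift",R.T@m*1000,"rz +",d)
E
```

```text
t 4.6 p [ 0.4674 -0.0021  0.1211] R [[-0.972, 0.236, 0.002], [0.236, 0.972, -0.0], [-0.002, 0.0, -1.0]] F [ 7.8 -1.1 -8.8] w 0.0236 g 29.996264576911926
radius 0.14878483911866738 ang 3.044941322612162
row shift [1.35680856e+00 1.48102646e+01 1.54861807e-03] rz + 0.1
```

servo_tool:
  series: "1.4 14.9 0 0 0 0.1 18; 1.4 14.9 0 0 0 0.1 18; 1.4 14.9 0 0 0 0.1 18; 1.4 14.9 0 0 0 0.1 18; 1.4 14.9 0 0 0 0.1 18"

```text
clock: 5.1
position: [0.4928, 0.0674, 0.1208]
tcp_rot: [0.363, 0.932, 0.0, 0.001]
ft_force: [10.3, -7.3, -9.2]
width: 0.0236
grasp_force: 30.0
```

servo_tool:
  series: "0.9 14.9 0 0 0 0.1 18; 0.9 14.9 0 0 0 0.1 18; 1.4 14.9 0 0 0 0.1 18; 1.4 14.9 0 0 0 0.1 18; 1.4 14.9 0 0 0 0.1 18"

```text
clock: 5.6
position: [0.5479, 0.1153, 0.1203]
tcp_rot: [0.582, 0.813, -0.001, 0.0]
ft_force: [2.6, -7.7, -8.0]
width: 0.0233
grasp_force: 30.0
```

servo_tool:
  series: "1.4 14.9 0 0 0 0.1 18; 1.4 14.9 0 0 0 0.1 18; 1.4 14.9 0 0 0 0.1 18; 1.4 14.9 0 0 0 0.1 18; 1.4 14.9 0 0 0 0.1 18"

```text
clock: 6.1
position: [0.6195, 0.1313, 0.1198]
tcp_rot: [0.765, 0.644, -0.001, 0.0]
ft_force: [-0.5, -8.9, -8.6]
width: 0.0236
grasp_force: 30.0
```

```bash
python3 - <<'E'
from h import *
st()
p=get_state()["position"]; print("swing",np.arctan2(-(p[0]-.6155),(p[1]+.0165)), "->", -0.085-np.arctan2(-(p[0]-.6155),(p[1]+.0165))+np.pi/2)
E
```

```text
t 6.1 p [0.6195 0.1313 0.1198] R [[0.171, 0.985, -0.002], [0.985, -0.171, -0.002], [-0.002, -0.002, -1.0]] F [-0.5 -8.9 -8.6] w 0.0236 g 29.993972182273865
swing -0.026952749167028594 -> 1.512749075961925
```

servo_tool:
  series: "0.5 4 3 0 0 0.03 18; 0 0 3 0 0 0 18; 0 0 3 0 0 0 18; 0 0 2 0 0 0 18; 0 0 0 0 0 0 18"

```text
clock: 6.6
position: [0.6243, 0.133, 0.111]
tcp_rot: [0.773, 0.634, 0.001, -0.0]
ft_force: [-6.2, -0.6, 21.0]
width: 0.0234
grasp_force: 30.0
```

servo_tool:
  series: "0 0 -1.5 0 0 0 18; 0 0 0 0 0 0 18; 0 0 0 0 0 0 50; 0 0 0 0 0 0 50; 0 0 0 0 0 0 50"

```text
clock: 7.1
position: [0.6238, 0.1329, 0.1109]
tcp_rot: [0.773, 0.634, -0.0, -0.0]
ft_force: [0.4, -0.4, 0.6]
width: 0.0441
grasp_force: 0.0
```

```bash
python3 - <<'E'
from h import *
st()
save("scene","s2.png",(270,150,430,270),4)
E
```

```text
t 7.1 p [0.6238 0.1329 0.1109] R [[0.196, 0.981, -0.0], [0.981, -0.196, 0.0], [0.0, -0.0, -1.0]] F [ 0.4 -0.4  0.6] w 0.0441 g 0.0
```

View pics/s2.png

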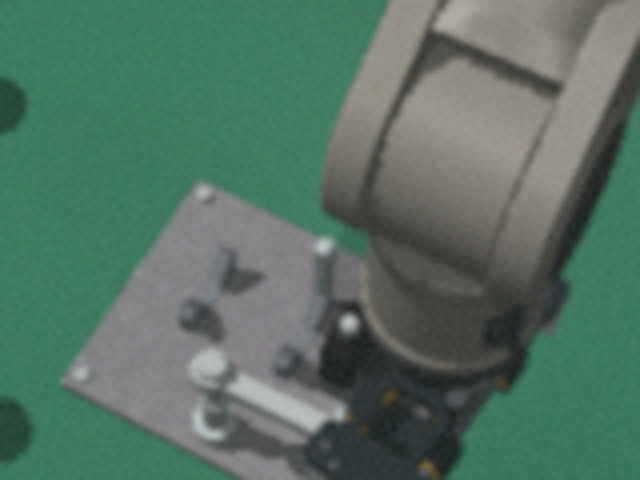

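The bar is on the pillar: (240,385) to (340,415) in the crop. Next I'll rise, turn, and go to the capacitor.

servo_tool:
  series: "0 0 -30 0 0 0 60; 0 0 -30 0 0 -0.1 94; 0 0 -20 0 0 -0.1 94; 0 0 0 0 0 -0.15 94; 0 0 0 0 0 -0.15 94"

```text
clock: 7.65
position: [0.6242, 0.133, 0.1917]
tcp_rot: [0.59, 0.808, 0.0, 0.0]
ft_force: [-0.6, 0.9, 0.3]
width: 0.0862
grasp_force: 0.0
```

servo_tool:
  series: "-38 -28 0 0 0 0 94; -38 -28 0 0 0 0 94; -38 -28 0 0 0 0 94; -38 -28 0 0 0 0 94; -38 -28 0 0 0 0 94"

```text
clock: 8.15
position: [0.5461, -0.0919, 0.1911]
tcp_rot: [0.592, 0.806, 0.0, 0.0]
ft_force: [1.7, 0.2, 0.1]
width: 0.0941
grasp_force: 0.0
```

servo_tool:
  series: "-38 -28 0 0 0 0 94; -38 -28 0 0 0 0 94; -38 -28 0 0 0 0 94; -38 -28 0 0 0 0 94; 0 0 0 0 0 0 94"

```text
clock: 8.65
position: [0.4823, -0.2751, 0.1916]
tcp_rot: [0.596, 0.803, -0.001, 0.001]
ft_force: [-0.6, 1.0, -0.5]
width: 0.0936
grasp_force: 0.0
```

```bash
python3 - <<'E'
from h import *
st(); go(.452,-.357,.035,.3-np.pi/2)
for c in("scene","top"):
  optics.grab_frame(c)
  for n in("capacitor","terminals"): print(c,n,[(np.round(d["xy"],1).tolist(),round(d["confidence"],2)) for d in optics.mark_of(c,n)][:4])
ctr=np.array([.452,-.357,.04]); y=np.array([-np.sin(.3),np.cos(.3),0])
print([ (proj(c,ctr),proj(c,ctr+.06*y)) for c in("scene","top")])
save("scene","s3.png",(190,110,310,220),5)
E
```

```text
t 8.65 p [ 0.4823 -0.2751  0.1916] R [[-0.291, 0.957, 0.0], [0.957, 0.291, -0.002], [-0.002, -0.0, -1.0]] F [-0.6  1.  -0.5] w 0.0936 g 0.0
from [ 0.4823 -0.2751  0.1916] shift [-69.3 -52.8 156.7] yaw -1.276 tilt [ 0.    -0.002 -1.   ] rz(tool) -0.005
scene capacitor [([245.8, 166.8], 0.96), ([184.1, 171.2], 0.9), ([266.0, 127.8], 0.82)]
scene terminals [([262.4, 161.9], 0.8), ([173.1, 156.8], 0.72), ([331.7, 222.9], 0.71), ([272.8, 111.9], 0.68)]
top capacitor [([310.0, 150.8], 0.73), ([478.9, 171.1], 0.5)]
top terminals [([430.7, 279.4], 0.62), ([499.6, 184.3], 0.59), ([308.9, 149.8], 0.36)]
[(array([243.58958185, 163.84305477]), array([263.23426731, 165.87448295])), (array([426.1990695 , 202.21995422]), array([406.59701404, 208.23969192]))]
```

View pics/s3.png

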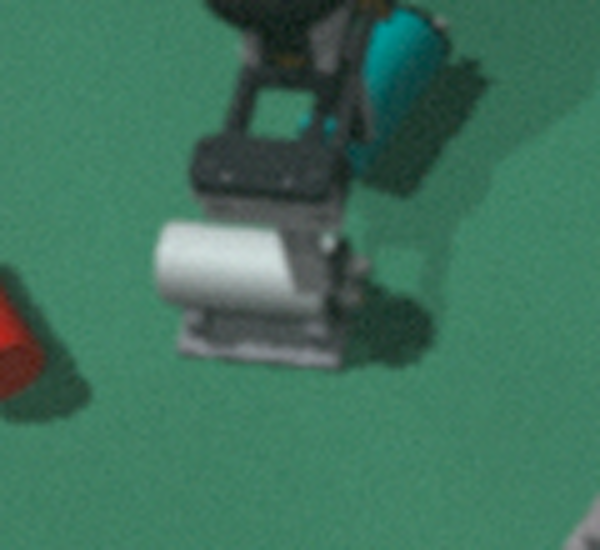

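servo_tool:
  series: "-35 -26 0 0 0 0 94; -34 -27 0 0 0 0 94; 0 0 30 0 0 0 94; 0 0 40 0 0 0 94; 0 0 0 0 0 0 94"

```text
clock: 9.5
position: [0.4538, -0.3484, 0.1173]
tcp_rot: [0.592, 0.806, -0.001, -0.003]
ft_force: [0.9, -0.5, 0.2]
width: 0.0941
grasp_force: 0.0
```

```bash
python3 - <<'E'
from h import *
go(.452,-.357,.023)
save("scene","s4.png",(190,110,310,220),5)
E
```

```text
from [ 0.4538 -0.3484  0.1173] shift [-8.1 -3.8 94.3] yaw -1.267 tilt [-0.006  0.003 -1.   ] rz(tool) None
```

View pics/s4.png

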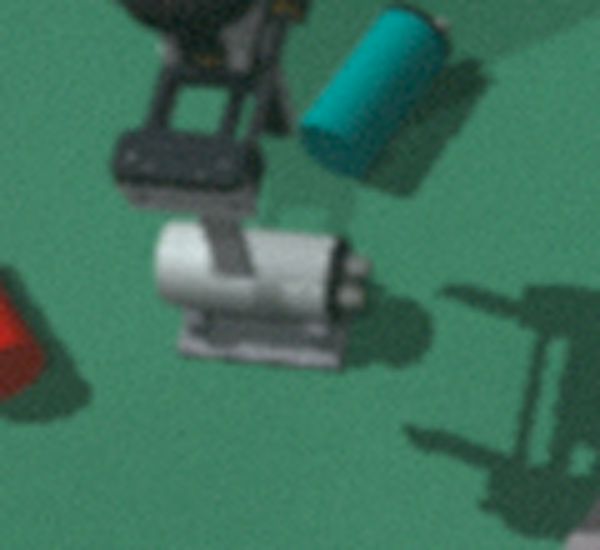

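servo_tool:
  series: "-11 -4 0 0 0 0 94; 0 0 30 0 0 0 94; 0 0 30 0 0 0 94; 0 0 24 0 0 0 94; 0 0 10 0 0 0 94"

```text
clock: 10.05
position: [0.4554, -0.3628, 0.027]
tcp_rot: [0.592, 0.806, 0.0, 0.0]
ft_force: [0.4, 0.0, 0.1]
width: 0.0942
grasp_force: 0.0
```

servo_tool:
  series: "0 0 0 0 0 0 70; 0 0 0 0 0 0 45; 0 0 0 0 0 0 45; 0 0 0 0 0 0 45; 0 0 0 0 0 0 45"

```text
clock: 10.55
position: [0.4553, -0.3624, 0.0277]
tcp_rot: [0.592, 0.806, 0.0, 0.0]
ft_force: [-0.0, -0.2, 0.5]
width: 0.0572
grasp_force: 0.0
```

```bash
python3 - <<'E'
from h import *
st()
E
```

```text
t 10.55 p [ 0.4553 -0.3624  0.0277] R [[-0.299, 0.954, 0.001], [0.954, 0.299, -0.0], [-0.001, 0.001, -1.0]] F [-0.  -0.2  0.5] w 0.0572 g 0.0
```

servo_tool:
  series: "0 0 3 0 0 0 60; 0 0 3 0 0 0 45; 0 0 0 0 0 0 45; 0 0 0 0 0 0 45; 0 0 0 0 0 0 45"

```text
clock: 11.05
position: [0.4542, -0.3623, 0.0207]
tcp_rot: [0.592, 0.806, -0.0, -0.0]
ft_force: [-4.0, -0.2, -0.7]
width: 0.0492
grasp_force: 30.0
```

servo_tool:
  series: "0 0 0 0 0 0 45; 0 0 -10 0 0 0 45; 0 0 -20 0 0 0 45; 0 0 -30 0 0 0 45; 0 0 0 0 0 0 45"

```text
clock: 11.55
position: [0.4569, -0.3635, 0.0847]
tcp_rot: [0.592, 0.806, 0.001, 0.003]
ft_force: [0.8, -0.2, -2.3]
width: 0.0495
grasp_force: 30.0
```

```bash
python3 - <<'E'
from h import *
st()
save("scene","s5.png",(190,80,310,220),4)
for n in("capacitor","terminals"): print(n,[(np.round(d["xy"],1).tolist(),round(d["confidence"],2)) for d in optics.mark_of("scene",n)][:4])
s=get_state();p=np.array(s["position"])-[0,0,-.019];y=np.array([-np.sin(.3),np.cos(.3),0]);print(proj("scene",p),proj("scene",p+.06*y))
E
```

```text
t 11.55 p [ 0.4569 -0.3635  0.0847] R [[-0.298, 0.954, 0.005], [0.954, 0.298, -0.002], [-0.004, 0.004, -1.0]] F [ 0.8 -0.2 -2.3] w 0.0495 g 29.99691992998123
capacitor [([182.4, 170.7], 0.95), ([266.8, 126.4], 0.92), ([238.8, 154.6], 0.67)]
terminals [([258.5, 151.6], 0.7), ([273.0, 112.9], 0.69)]
[238.13865315 152.19168926] [258.49051815 154.25974555]
```

View pics/s5.png

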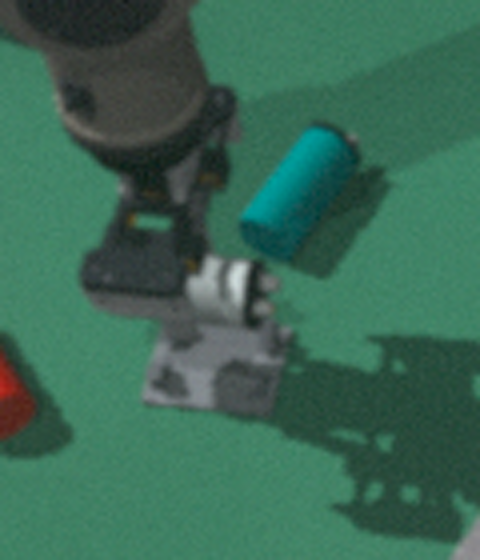

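servo_tool:
  series: "0 0 -15 0 0 0.13 45; 0 0 -15 0 0 0.13 45; 0 0 -10 0 0 0.13 45; 40 5 0 0 0 0 45; 40 5 0 0 0 0 45"

```text
clock: 12.2
position: [0.4714, -0.283, 0.1203]
tcp_rot: [0.738, 0.675, -0.001, -0.0]
ft_force: [1.1, 0.5, -2.3]
width: 0.0493
grasp_force: 30.0
```

servo_tool:
  series: "40 5 0 0 0 0 45; 40 5 0 0 0 0 45; 40 5 0 0 0 0 45; 40 5 0 0 0 0 45; 30 5 0 0 0 0 45"

```text
clock: 12.7
position: [0.5131, -0.0935, 0.1202]
tcp_rot: [0.737, 0.676, -0.0, -0.001]
ft_force: [0.2, -0.3, -1.7]
width: 0.0495
grasp_force: 30.0
```

servo_tool:
  series: "25 5 0 0 0 0 45; 0 0 0 0 0 0 45; 0 0 0 0 0 0 45"

```text
clock: 13.0
position: [0.52, -0.0715, 0.1203]
tcp_rot: [0.737, 0.676, -0.001, -0.0]
ft_force: [-0.2, -0.8, -2.3]
width: 0.0494
grasp_force: 30.0
```

```bash
python3 - <<'E'
from h import *
st(); go(.528,-.041,.0287,-.085-np.pi/2)
save("scene","s6.png",(270,150,430,270),4)
for c in("scene","top"):
  optics.grab_frame(c)
  for n in("contact","lug","cradle","capacitor","terminals"): print(c,n,[(np.round(d["xy"],1).tolist(),round(d["confidence"],2)) for d in optics.mark_of(c,n)][:3])
E
```

```text
t 13.0 p [ 0.52   -0.0715  0.1203] R [[0.086, 0.996, -0.001], [0.996, -0.086, -0.001], [-0.001, -0.001, -1.0]] F [-0.2 -0.8 -2.3] w 0.0494 g 29.99692440032959
from [ 0.52   -0.0715  0.1203] shift [31.1  5.4 91.6] yaw -1.656 tilt [-0.001 -0.001 -1.   ] rz(tool) -0.001
scene contact [([352.8, 233.1], 0.65)]
scene lug [([351.4, 210.6], 0.8)]
scene cradle [([332.2, 224.5], 0.75)]
scene capacitor [([319.5, 201.2], 0.94), ([181.6, 170.2], 0.83), ([266.3, 127.8], 0.75)]
scene terminals [([271.8, 114.1], 0.91), ([174.2, 157.7], 0.71), ([340.9, 208.2], 0.66)]
top contact [([194.8, 135.7], 0.74)]
top lug []
top cradle []
top capacitor [([431.4, 257.4], 0.81), ([481.0, 171.5], 0.63)]
top terminals [([430.6, 281.3], 0.87), ([499.7, 182.3], 0.84)]
```

View pics/s6.png

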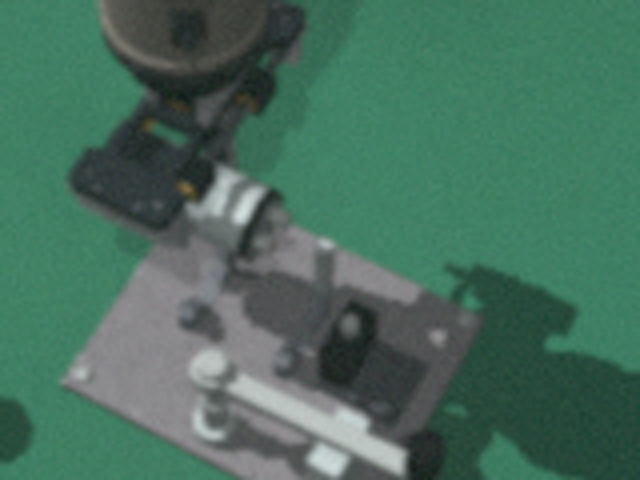

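The crop shows the capacitor held over the -y end of the jig with its terminals at (270,225) facing the contact block at (348,345). The bar is parked on the pillar.

```bash
python3 - <<'E'
from h import *
X=np.array([.9964,-.0849]);Y=np.array([.0849,.9964])
def j(c,px,z,l): 
    w=atz(c,px,z)[:2]; print(c,"origin est",np.round(w-X*l[0]-Y*l[1],4))
j("scene",(351.4,210.6),.09,(-.037,.039)); j("scene",(332.2,224.5),.048,(0,0)); j("scene",(327.5,260),0,(.085,.022))
j("scene",((326.3+317.5)/2,(212.5+226.3)/2),.039,(0,-.034))
a=cv2.imread("pics/c1.png") # top crop: -y saddle arms
j("top",(249.9+305/4,119.9+235/4),.033,(0,-.034))
j("top",(249.9+200/4,119.9+263/4),.09,(-.037,.039)); j("top",(249.9+112/4,119.9+70/4),.091,(.085,.115))
o=np.array([.529,-.031]); w=atz("scene",(352.8,233.1),.048)[:2]-o; print("contact",w@X,w@Y); w=atz("top",(291.4,174.9),.048)[:2]-o; print(w@X,w@Y)
E
```

```text
scene origin est [ 0.5266 -0.0305]
scene origin est [ 0.5329 -0.0277]
scene origin est [ 0.5291 -0.0192]
scene origin est [ 0.5288 -0.0288]
top origin est [ 0.5246 -0.0314]
top origin est [ 0.5277 -0.033 ]
top origin est [ 0.5377 -0.0346]
contact -0.0007418518848842908 0.06564326792227332
-0.004186249948824689 0.06749850326928776
```

servo_tool:
  series: "16 3 0 0 0 0 45; 16 3 0 0 0 0 45; 0 0 20 0 0 0 45; 0 0 25 0 0 0 45; 0 0 20 0 0 0 45"

```text
clock: 14.15
position: [0.5294, -0.0386, 0.0548]
tcp_rot: [0.737, 0.676, -0.0, -0.0]
ft_force: [0.0, 0.3, -1.4]
width: 0.0493
grasp_force: 30.0
```

servo_tool:
  series: "0 0 10 0 0 0 45; 0 0 4 0 0 0 45; 0 0 0 0 0 0 45; 0 0 0 0 0 0 45"

```text
clock: 14.55
position: [0.5297, -0.0404, 0.0427]
tcp_rot: [0.737, 0.676, 0.0, 0.0]
ft_force: [-0.3, 0.7, -2.1]
width: 0.0498
grasp_force: 30.0
```

```bash
python3 - <<'E'
from h import *
st(); go(.528,-.041,.0287,-.085-np.pi/2)
E
```

```text
t 14.55 p [ 0.5297 -0.0404  0.0427] R [[0.087, 0.996, 0.001], [0.996, -0.087, 0.0], [0.0, 0.001, -1.0]] F [-0.3  0.7 -2.1] w 0.0498 g 29.99693065881729
from [ 0.5297 -0.0404  0.0427] shift [-0.7 -1.7 14. ] yaw -1.658 tilt [ 0.001  0.    -1.   ] rz(tool) -0.002
```

servo_tool:
  series: "0 0 5 0 0 0 45; 0 0 4 0 0 0 45; 0 0 2 0 0 0 45; 0 0 1 0 0 0 45; 0 0 0 0 0 0 45"

```text
clock: 15.05
position: [0.529, -0.0406, 0.0299]
tcp_rot: [0.737, 0.676, -0.0, -0.0]
ft_force: [-0.8, 0.1, -1.4]
width: 0.0495
grasp_force: 30.0
```

servo_tool:
  series: "0 0 1 0 0 0 45; 0 0 1 0 0 0 45; 0 0 0 0 0 0 45"

```text
clock: 15.35
position: [0.5287, -0.0405, 0.0285]
tcp_rot: [0.737, 0.676, 0.0, -0.001]
ft_force: [-9.4, 2.2, 18.3]
width: 0.0493
grasp_force: 30.0
```

servo_tool:
  series: "0 -1 -0.5 0 0 0 45; 2 0 0 0 0 0 45; 2 0 0 0 0 0 45; 2 0 0 0 0 0 45; 0 0 0 0 0 0 45"

```text
clock: 15.85
position: [0.5287, -0.034, 0.0284]
tcp_rot: [0.737, 0.676, -0.0, -0.0]
ft_force: [-0.6, 0.9, -1.1]
width: 0.0492
grasp_force: 30.0
```

servo_tool:
  series: "2 0 0.3 0 0 0 45; 2 0 0 0 0 0 45; 1 0 0 0 0 0 45; 0 0 0 0 0 0 45"

```text
clock: 16.25
position: [0.5289, -0.0293, 0.0281]
tcp_rot: [0.737, 0.676, -0.0, -0.0]
ft_force: [-2.9, 0.1, -0.4]
width: 0.0493
grasp_force: 30.0
```

servo_tool:
  series: "1 0 0 0 0 0 45; 1 0 0 0 0 0 45; 0 0 0 0 0 0 45"

```text
clock: 16.55
position: [0.5292, -0.0275, 0.0282]
tcp_rot: [0.737, 0.676, -0.0, -0.0]
ft_force: [-4.0, -1.2, 1.4]
width: 0.0493
grasp_force: 30.0
```

servo_tool:
  series: "1 0 0 0 0 0 45; 1 0 0 0 0 0 45; 1 0 0 0 0 0 45; 0 0 0 0 0 0 45"

```text
clock: 16.95
position: [0.5291, -0.0272, 0.0282]
tcp_rot: [0.738, 0.675, -0.001, 0.001]
ft_force: [-4.5, -16.6, -1.8]
width: 0.0493
grasp_force: 30.0
```

servo_tool:
  series: "1 0 0 0 0 0 45; 1 0 0 0 0 0 45; 0 0 0 0 0 0 45"

```text
clock: 17.25
position: [0.5291, -0.027, 0.0282]
tcp_rot: [0.738, 0.674, -0.002, 0.002]
ft_force: [-4.1, -25.0, -1.8]
width: 0.0492
grasp_force: 30.0
```

servo_tool:
  series: "-2 -0.4 0 0 0 0 45; -2 0 0 0 0 0 45; 0 0 0 0 0 0 55; 0 0 0 0 0 0 65; 0 0 0 0 0 0 72"

```text
clock: 17.75
position: [0.5293, -0.026, 0.0283]
tcp_rot: [0.737, 0.676, 0.0, 0.0]
ft_force: [0.3, -0.6, -0.2]
width: 0.0672
grasp_force: 0.0
```

```bash
python3 - <<'E'
from h import *
st()
E
```

```text
t 17.75 p [ 0.5293 -0.026   0.0283] R [[0.086, 0.996, 0.0], [0.996, -0.086, 0.0], [0.0, 0.0, -1.0]] F [ 0.3 -0.6 -0.2] w 0.0672 g 0.0
```

servo_tool:
  series: "0 0 -20 0 0 0 72; 0 0 -45 0 0 0 72; 0 0 -50 0 0 0 72; 0 0 -45 0 0 0 60; 0 0 0 0 0 0 60"

```text
clock: 18.25
position: [0.5317, -0.0265, 0.1931]
tcp_rot: [0.737, 0.676, 0.003, 0.002]
ft_force: [1.1, 1.0, -0.3]
width: 0.0611
grasp_force: 0.0
```

servo_tool:
  series: "41 20 0 0 0 0 60; 41 20 0 0 0 0 60; 41 20 0 0 0 0 60; 41 20 0 0 0 0.11 60; 0 0 0 0 0 0 60"

```text
clock: 18.75
position: [0.6244, 0.137, 0.1864]
tcp_rot: [0.772, 0.636, -0.0, -0.0]
ft_force: [-0.7, 0.6, -0.9]
width: 0.0601
grasp_force: 0.0
```

```bash
python3 - <<'E'
from h import *
st(); go(.6238,.1329,.111)
save("scene","s7.png",(270,150,430,300),4)
for n in("knob","capacitor","terminals","contact"): print(n,[(np.round(d["xy"],1).tolist(),round(d["confidence"],2)) for d in optics.mark_of("scene",n)][:3])
print(proj("scene",np.array([.6238,.1329,.128])))
E
```

```text
t 18.75 p [0.6244 0.137  0.1864] R [[0.192, 0.981, -0.001], [0.981, -0.192, -0.0], [-0.0, -0.001, -1.0]] F [-0.7  0.6 -0.9] w 0.0601 g 0.0
from [0.6244 0.137  0.1864] shift [-4.1  0.2 75.4] yaw -1.764 tilt [-0.001 -0.    -1.   ] rz(tool) None
knob []
capacitor [([181.1, 168.7], 0.95), ([335.3, 226.3], 0.73), ([264.4, 127.8], 0.73)]
terminals [([353.6, 231.7], 0.83), ([173.3, 154.1], 0.83), ([276.1, 112.1], 0.64)]
contact [([352.1, 232.0], 0.73)]
[375.89292819 262.92598404]
```

View pics/s7.png

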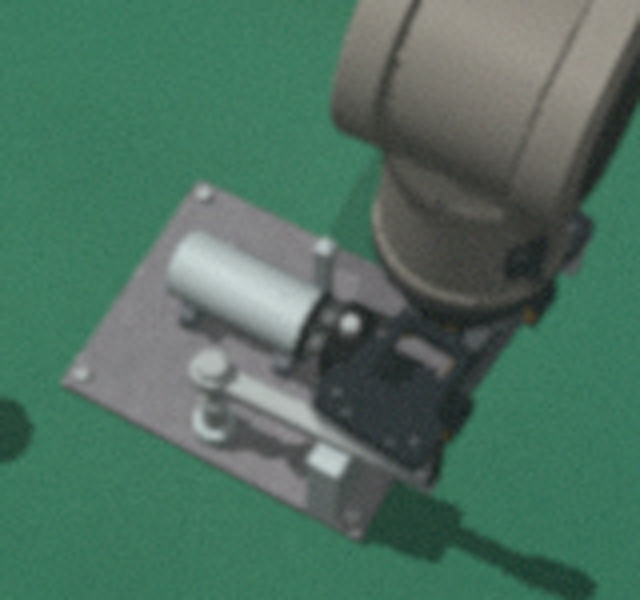

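The capacitor lies in the saddles, from (185,260) to (310,320), with its terminals at the block. The bar is still on the pillar. I'll descend on the knob.

servo_tool:
  series: "-4 0 20 0 0 0 60; 0 0 30 0 0 0 60; 0 0 20 0 0 0 60; 0 0 5 0 0 0 60; 0 0 0 0 0 0 60"

```text
clock: 19.5
position: [0.6219, 0.1252, 0.1133]
tcp_rot: [0.774, 0.634, -0.0, -0.0]
ft_force: [-0.7, -0.3, 0.3]
width: 0.0599
grasp_force: 0.0
```

servo_tool:
  series: "0 0 0 0 0 0 18; 0 0 0 0 0 0 18; 0 0 0 0 0 0 18; 0 0 0 0 0 0 18; 0 0 0 0 0 0 18"

```text
clock: 20.0
position: [0.6223, 0.1261, 0.1134]
tcp_rot: [0.773, 0.634, 0.0, 0.0]
ft_force: [0.1, 0.1, 0.5]
width: 0.0233
grasp_force: 26.5
```

servo_tool:
  series: "0 0 -3 0 0 0 18; 0 0 -4 0 0 0 18; 0 0 -3 0 0 0 18; 0 0 0 0 0 0 18"

```text
clock: 20.4
position: [0.622, 0.1258, 0.1234]
tcp_rot: [0.773, 0.634, -0.0, 0.0]
ft_force: [0.0, -3.5, -8.3]
width: 0.0234
grasp_force: 30.0
```

```bash
python3 - <<'E'
from h import *
st()
E
```

```text
t 20.4 p [0.622  0.1258 0.1234] R [[0.196, 0.981, -0.0], [0.981, -0.196, -0.0], [-0.0, -0.0, -1.0]] F [ 0.  -3.5 -8.3] w 0.0234 g 29.997991919517517
```

servo_tool:
  series: "0 0 3 0 0 0 18; 0 0 4 0 0 0 18; 0 0 3 0 0 0 18; 0 0 0.5 0 0 0 18; 0 0 0 0 0 0 40"

```text
clock: 20.9
position: [0.6226, 0.1265, 0.113]
tcp_rot: [0.773, 0.634, 0.0, 0.0]
ft_force: [-0.4, 0.2, -0.1]
width: 0.0288
grasp_force: 0.0
```

servo_tool:
  series: "0 0 0 0 0 0 40; 6 0 1.5 0 0 0 40; 0 0 0 0 0 0 40; 0 0 0 0 0 0 18; 0 0 0 0 0 0 18"

```text
clock: 21.4
position: [0.6233, 0.1319, 0.1112]
tcp_rot: [0.773, 0.634, -0.0, 0.0]
ft_force: [-0.2, -0.4, -0.2]
width: 0.0271
grasp_force: 0.0
```

servo_tool:
  series: "0 0 0 0 0 0 18; 0 0 0 0 0 0 18; 0 0 -3 0 0 0 18; 0 0 -5 0 0 0 18; 0 0 -2 0 0 0 18"

```text
clock: 21.9
position: [0.6231, 0.1316, 0.1214]
tcp_rot: [0.773, 0.634, -0.0, -0.0]
ft_force: [0.3, -2.3, -10.2]
width: 0.0236
grasp_force: 30.0
```

```bash
python3 - <<'E'
from h import *
st()
s=get_state();p=np.array(s["position"])[:2]; r=p-[.6155,-.0165]; print(np.hypot(*r)); R=Ro.from_quat(s["tcp_rot"]).as_matrix()
d=.1; c,q=np.cos(d),np.sin(d); r2=np.array([[c,-q],[q,c]])@r; print(R.T@np.r_[r2-r,0]*1000)
print("swing now",np.pi-.085-np.arctan2(r[1],r[0]))
E
```

```text
t 21.9 p [0.6231 0.1316 0.1214] R [[0.196, 0.981, -0.0], [0.981, -0.196, -0.0], [-0.0, -0.0, -1.0]] F [  0.3  -2.3 -10.2] w 0.0236 g 29.994614124298096
0.1482741909548428
[-2.88966867e+00 -1.45368144e+01  6.98416458e-03]
swing now 1.5369705204815909
```

servo_tool:
  series: "-2.9 -14.6 0 0 0 -0.1 18; -2.9 -14.6 0 0 0 -0.1 18; -2.9 -14.6 0 0 0 -0.1 18; -2.9 -14.6 0 0 0 -0.1 18; -2.9 -14.6 0 0 0 -0.1 18"

```text
clock: 22.4
position: [0.5504, 0.1171, 0.1212]
tcp_rot: [0.591, 0.807, -0.0, 0.0]
ft_force: [1.7, -2.9, -9.1]
width: 0.0237
grasp_force: 30.0
```

```bash
cat >> h.py <<'E'
def sw():
    s=get_state();p=np.array(s["position"])[:2]; r=p-[.6155,-.0165]; f=np.array(s["ft_force"])[:2]; u=r/np.hypot(*r)
    print("rad",np.hypot(*r),"swing",np.pi-.085-np.arctan2(r[1],r[0]),"Frad",f@u,"Ftan(ccw)",f@[-u[1],u[0]])
E
python3 -c "
from h import *
st();sw()"
```

```text
t 22.4 p [0.5504 0.1171 0.1212] R [[-0.302, 0.953, 0.0], [0.953, 0.302, -0.0], [-0.0, 0.0, -1.0]] F [ 1.7 -2.9 -9.1] w 0.0237 g 29.994573891162872
rad 0.14862554787008214 swing 1.032754798339167 Frad -3.389560725615629 Ftan(ccw) -0.23433873139762126
```

servo_tool:
  series: "-2.9 -14.6 0 0 0 -0.1 18; -2.9 -14.6 0 0 0 -0.1 18; -2.9 -14.6 0 0 0 -0.1 18; -2.9 -14.6 0 0 0 -0.1 18; -2.9 -14.6 0 0 0 -0.1 18"

```text
clock: 22.9
position: [0.4941, 0.0697, 0.1213]
tcp_rot: [0.373, 0.928, 0.0, -0.0]
ft_force: [1.4, -1.7, -8.6]
width: 0.0234
grasp_force: 30.0
```

servo_tool:
  series: "-2.9 -14.6 0 0 0 -0.1 18; -2.9 -14.6 0 0 0 -0.1 18; -2.9 -14.6 0 0 0 -0.1 18; -2.9 -14.6 0 0 0 -0.1 18; 0 0 0 0 0 0 18"

```text
clock: 23.4
position: [0.4698, 0.0145, 0.1214]
tcp_rot: [0.183, 0.983, 0.0, -0.0]
ft_force: [-1.6, 0.7, -8.5]
width: 0.0236
grasp_force: 30.0
```

```bash
python3 -c "
from h import *
st();sw();go(.4669,-.0019,.115)"
```

```text
t 23.4 p [0.4698 0.0145 0.1214] R [[-0.933, 0.36, -0.0], [0.36, 0.933, 0.0], [0.0, 0.0, -1.0]] F [-1.6  0.7 -8.5] w 0.0236 g 29.994159936904907
rad 0.14896771239286652 swing 0.12454699726954521 Frad 1.7466525981321737 Ftan(ccw) -0.32738884357277864
from [0.4698 0.0145 0.1214] shift [ -3.2 -16.3   6.4] yaw -0.368 tilt [-0.  0. -1.] rz(tool) None
```

servo_tool:
  series: "-2.5 -12 0 0 0 -0.08 18; -0.5 -3 0 0 0 -0.02 18; 0 -2 0 0 0 0 18; 0 0 0 0 0 0 18"

```text
clock: 23.8
position: [0.4675, -0.0006, 0.1211]
tcp_rot: [0.135, 0.991, 0.0, -0.0]
ft_force: [-3.8, 1.9, -8.9]
width: 0.0231
grasp_force: 30.0
```

```bash
python3 -c "
from h import *
st();sw()"
```

```text
t 23.8 p [ 0.4675 -0.0006  0.1211] R [[-0.964, 0.267, -0.001], [0.267, 0.964, 0.0], [0.001, -0.0, -1.0]] F [-3.8  1.9 -8.9] w 0.0231 g 29.995704889297485
rad 0.1488952692664673 swing 0.021840938363347107 Frad 3.9938730851339317 Ftan(ccw) -1.4656920876022397
```

servo_tool:
  series: "0 -2 0 0 0 0 18; 0 -1 0 0 0 0 18; 0 0 0 0 0 0 18"

```text
clock: 24.1
position: [0.4669, -0.0038, 0.1212]
tcp_rot: [0.134, 0.991, 0.0, 0.0]
ft_force: [-1.2, 2.2, -9.0]
width: 0.0233
grasp_force: 30.0
```

```bash
python3 -c "
from h import *
st();sw()"
```

```text
t 24.1 p [ 0.4669 -0.0038  0.1212] R [[-0.964, 0.265, 0.0], [0.265, 0.964, -0.0], [-0.0, 0.0, -1.0]] F [-1.2  2.2 -9. ] w 0.0233 g 29.99765932559967
rad 0.1491082385268614 swing 0.00015977609012862715 Frad 1.3948912910051512 Ftan(ccw) -2.081363061327332
```

servo_tool:
  series: "0 -1.5 0 0 0 0 18; 0 -1 0 0 0 0 18; 0 0 0 0 0 0 18"

```text
clock: 24.4
position: [0.4664, -0.0063, 0.1213]
tcp_rot: [0.134, 0.991, 0.0, 0.0]
ft_force: [1.4, 3.7, -8.8]
width: 0.0235
grasp_force: 30.0
```

```bash
python3 -c "
from h import *
st();sw()"
```

```text
t 24.4 p [ 0.4664 -0.0063  0.1213] R [[-0.964, 0.265, 0.001], [0.265, 0.964, 0.0], [-0.0, 0.0, -1.0]] F [ 1.4  3.7 -8.8] w 0.0235 g 29.998008012771606
rad 0.14945011767418942 swing -0.0166605150894501 Frad -1.1022267011588838 Ftan(ccw) -3.810773092082346
```

servo_tool:
  series: "0 -2 0 0 0 0 18; 0 0 0 0 0 0 18; 0 0 0 0 0 0 18"

```text
clock: 24.7
position: [0.4661, -0.008, 0.1214]
tcp_rot: [0.134, 0.991, 0.0, 0.0]
ft_force: [1.5, 5.0, -8.8]
width: 0.0234
grasp_force: 30.0
```

```bash
python3 -c "
from h import *
st();sw();save('scene','s8.png',(300,170,400,270),6)"
```

```text
t 24.7 p [ 0.4661 -0.008   0.1214] R [[-0.964, 0.265, 0.001], [0.265, 0.964, 0.0], [-0.001, 0.001, -1.0]] F [ 1.5  5.  -8.8] w 0.0234 g 29.99558061361313
rad 0.14964642253192242 swing -0.028369384514232987 Frad -1.2467907504565825 Ftan(ccw) -5.0622550678803035
```

View pics/s8.png

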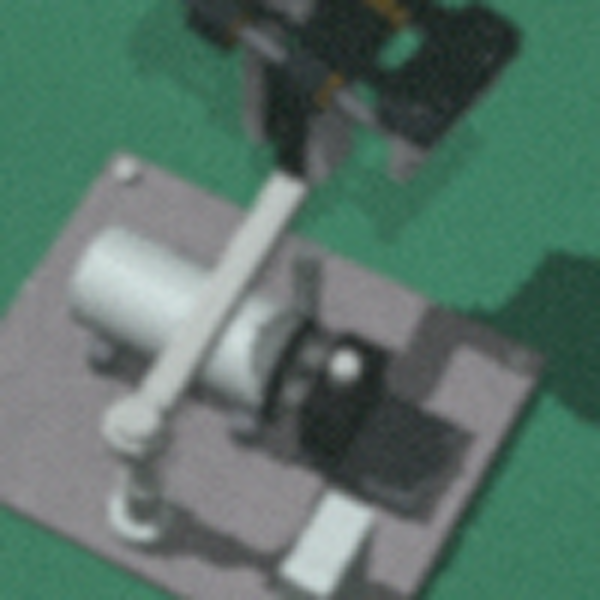

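The picture shows the raised bar across the capacitor from (150,410) to (290,180). It is clear of the lug at (305,265), on its -y side, and springs against the stop. I'll lower it.

servo_tool:
  series: "0 0 4 0 0 0 18; 0 0 4 0 0 0 18; 0 0 4 0 0 0 18; 0 0 4 0 0 0 18; 0 0 4 0 0 0 18"

```text
clock: 25.25
position: [0.466, -0.008, 0.1012]
tcp_rot: [0.133, 0.991, 0.0, 0.0]
ft_force: [0.7, 6.0, -6.9]
width: 0.0232
grasp_force: 30.0
```

servo_tool:
  series: "0 0 3 0 0 0 18; 0 0 2 0 0 0 18; 0 0 2 0 0 0 18; 0 0 0 0 0 0 18; 0 0 0 0 0 0 18"

```text
clock: 25.75
position: [0.466, -0.008, 0.0943]
tcp_rot: [0.133, 0.991, 0.0, 0.0]
ft_force: [0.5, 5.5, -8.1]
width: 0.0235
grasp_force: 30.0
```

```bash
python3 -c "
from h import *
st();sw()"
```

```text
t 25.75 p [ 0.466  -0.008   0.0943] R [[-0.964, 0.264, 0.001], [0.264, 0.964, 0.0], [-0.0, 0.0, -1.0]] F [ 0.5  5.5 -8.1] w 0.0235 g 29.995393753051758
rad 0.14973621151714483 swing -0.028228898543301906 Frad -0.23145842220831797 Ftan(ccw) -5.496368010533987
```

servo_tool:
  series: "0 0 1 0 0 0 18; 0 0 1 0 0 0 18; 0 0 0.5 0 0 0 18; 0 0 0 0 0 0 18"

```text
clock: 26.15
position: [0.4657, -0.008, 0.0923]
tcp_rot: [0.134, 0.991, 0.001, -0.0]
ft_force: [-8.8, 6.2, 11.3]
width: 0.0236
grasp_force: 30.0
```

servo_tool:
  series: "0 2 -0.8 0 0 0 18; 0 2 0 0 0 0 18; 0 0 0 0 0 0 18; 0 0 0 0 0 0 40; 0 0 0 0 0 0 40"

```text
clock: 26.65
position: [0.4675, -0.0047, 0.0929]
tcp_rot: [0.134, 0.991, 0.0, 0.001]
ft_force: [-0.3, -0.1, -0.8]
width: 0.0362
grasp_force: 0.0
```

servo_tool:
  series: "0 0 0 0 0 0 50; 0 0 -20 0 0 0 60; 0 0 -40 0 0 0 60; 0 0 -40 0 0 0 60; -20 40 0 0 0 0 60"

```text
clock: 27.15
position: [0.4979, 0.026, 0.199]
tcp_rot: [0.137, 0.991, 0.004, 0.004]
ft_force: [2.1, 1.3, 1.0]
width: 0.06
grasp_force: 0.0
```

servo_tool:
  series: "-5 49 0 0 0 0 60; -5 49 0 0 0 0 60; -5 49 0 0 0 0 60; -5 49 0 0 0 0 60; 0 0 0 0 0 0 60"

```text
clock: 27.65
position: [0.5685, 0.2197, 0.1916]
tcp_rot: [0.13, 0.992, 0.0, 0.0]
ft_force: [-0.6, -0.1, -0.1]
width: 0.0604
grasp_force: 0.0
```

```bash
python3 -c "
from h import *
st();save('scene','s9.png',(300,170,400,270),6)
for n in('knob','capacitor','terminals','contact'): print(n,[(np.round(d['xy'],1).tolist(),round(d['confidence'],2)) for d in optics.mark_of('scene',n)][:3])
print(proj('scene',np.array([.466,-.004,.108])))"
```

```text
t 27.65 p [0.5685 0.2197 0.1916] R [[-0.966, 0.258, 0.0], [0.258, 0.966, 0.001], [-0.0, 0.001, -1.0]] F [-0.6 -0.1 -0.1] w 0.0604 g 0.0
knob [([346.5, 198.1], 0.95)]
capacitor [([182.0, 171.0], 0.91), ([266.0, 126.5], 0.77), ([337.4, 225.3], 0.61)]
terminals [([352.0, 235.3], 0.95), ([174.2, 156.9], 0.87), ([272.5, 113.9], 0.86)]
contact [([355.5, 232.2], 0.68)]
[350.30341627 197.32458337]
```

View pics/s9.png

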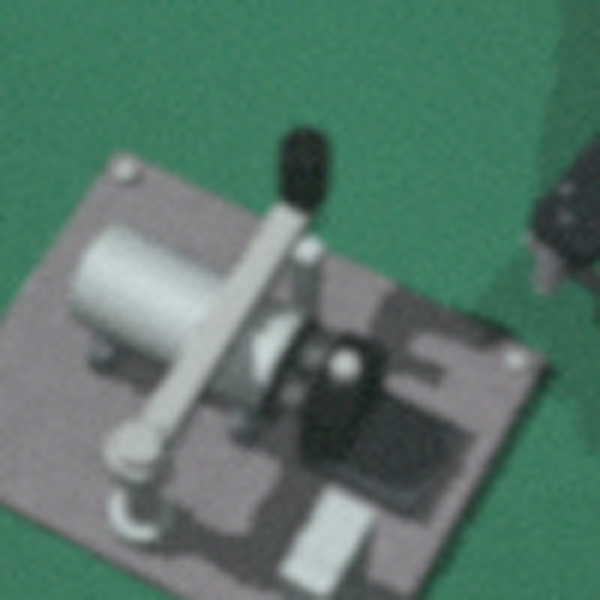

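The bar, from (135,440) to (295,215), is down on the capacitor and behind the lug at (308,250). The terminals at (310,370) are against the block, and the arm is clear. Handing in.

```bash
python3 -c "
from h import *
print(order.job_done())"
```

```text
the job is handed in; nothing more can be done
None
```

The capacitor is in the jig's saddles with its terminals against the contact block, and the clamp bar is down on it behind the keeper lug. The job was handed in at about 28 s of robot time; no verdict was returned.

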